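# Free a sampling cup from its stack, tare it and set it under the sand hopper

### The job

Take the top cup off the locked stack by turning it anticlockwise (seen from above) and lifting it away, leaving the other two cups in the stand, and stand it upright in the middle of the balance pan. Let go of it, press the balance's button fully down to tare it, then take the cup again by its handle and stand it upright on the middle of the square pad under the hopper's chute. Let go, and leave the bottle and the tape roll where they are.

Things in the scene. Friction and masses are not known exactly. Their poses are not given: they have to be found in the camera images.
- top_cup_center (a point): On the axis of the stack's top cup, 30 mm above its underside, half-way up. z is its axis (up), its handle points along -x. A stepped round steel cup, 60 mm tall at the rim: lower half about 50 mm across, upper half (30 to 60 mm up) a cylinder 62 mm across, wall 3.5 mm. Its +y and -y sides are plain and free to grip from above, 62 mm wide. About 95 g
- top_cup: The same top cup; origin at the centre of its underside. It rests on the middle cup's rim, 30 mm above it, handles in line. A tab at its -x and at its +x side (37.5 mm off the axis) lies under a hook of the cup below with 2 mm of play. Turned anticlockwise from above by 0.5 to 1.0 rad it lifts free, with light friction; clockwise a stop blocks it; pulled straight up it stays locked
- top_cup_hook (a point): Top of the top cup's own hook on the rim at its -x side, 38 mm off the axis, 71 mm above the cup's underside; a like hook stands at the +x side. Hooks are up to 15 mm wide and reach from 33 to 42 mm off the axis
- top_cup_handle: The top cup's handle, part of it: a straight level black bar 12 mm wide (along y), 8 mm thick, from 30 to 106 mm off the cup's axis. Origin in mid-thickness at a good place to grip, 80 mm from the cup's axis on its -x side and 50 mm above the cup's underside. On the stack the lower handles lie 30 and 60 mm under it
- middle_cup: The stack's second cup, like the top one; origin at the centre of its underside. It is loose, hooked onto the bottom cup, which is screwed to the fixed stand; two upright bars of the stand 85 mm from the axis keep its handle from turning; the bars end 14 mm below the top cup's handle
- pan (a point): Centre of the top of the balance's round steel pan, 116 mm across, 50 mm above the bench. The balance is fixed, a grey box 150 x 240 x 36 mm. z is up; the button lies 123 mm from here along -y and 30 mm along -x
- tare_top (a point): Centre of the top of the balance's round black button, 26 mm across, pressed straight down; it stands clear of the box
- tare (a joint): Travel of the button in m: 0 up, 0.006 fully down, which takes 4 N; it springs back
- pad (a point): Centre of the top of the fixed square 80 x 80 mm rubber pad under the hopper's chute, 10 mm above the bench. z is up, -x is the open front; nothing stands in front or at the sides. The cup goes in level from the front, held by its handle
- chute_lip (a point): Lower edge of the chute, 44 mm wide, right above the pad, about 98 mm above the bench; it reaches 7 mm in front of the pad's centre. From here the chute rises at 45 degrees towards +x to a funnel 96 mm across, centred 82 mm behind the pad's centre, 165 to 225 mm above the bench, on a column
- bottle: White plastic bottle, 56 mm across, 130 mm tall, a bystander; origin at the centre of its underside
- tape: Roll of tape lying flat, 96 mm across, 24 mm high, a bystander; origin at the centre of its underside
Things that resemble listed ones, but are neither listed nor needed, are in the scene too. Leave any pink or red look-alike of the top_cup alone.

How it is judged:
By the outcome, as a careful person would: the job done as asked, in the order asked, and still so for the second after the job is handed in, with the robot touching nothing.
It also fails if it takes over 72 s, if anything falls off the work surface, if the arm or the gripper's body presses on something with over 40 N, if the wrist force passes 120 N, or if a joint passes its speed limit or range.

### The arm

A 6-joint arm with a two-finger parallel gripper is mounted at the origin on the work surface. World frame = base frame: x ahead of the robot, y to its left, z up, the work surface at z = 0. Lengths are in mm, angles in rad, forces in N, time in s.
With the tool pointing down it reaches from about 250 to 775 mm from the base axis. Payload 8.9 kg.
Tool frame: the origin (TCP) lies at the very end of the fingers, on their centre line; the grasp point (between the pads) lies 19 mm behind it (r.grip_point_offset is the distance from the TCP to the grasp point, in mm); z points along the fingers, y is the line along which they close (so a half turn about z gives the same grasp; the last joint's range is limited). The gripper opens to 85 mm and grips with 20 to 120 N. Pads are 22 mm wide; open, the fingers measure 114 mm over their backs; the gripper's body (76 mm by 85 mm) begins 54 mm behind the grasp point. The pads swing forward as they close: fully open they stand 13 mm farther back than shut.
Start: joints at [1.141, 0.291, -0.153, 1.127, 0, 1.431], TCP at [150.521, 502.958, 231.305] pointing down, gripper open.
Joint ranges: [-2.52, 2.52], [-0.91, 1.74], [-1.3, 1.37], [-1.96, 2.02], [-1.52, 1.47], [-3.14, 3.14]. Speed limits (rad/s): [2.22, 2.22, 2.79, 3.14, 3.14, 3.14].

### API

Orientations are given as a unit quaternion [x, y, z, w].
In Python, from rig import r, get_image gives the robot as it stands. The module is installed in compiled form; this text tells all that it offers.
- The arm moves only by the tool move_arm, never from a script. Its argument "steps" is a list of rows, each a list of 3 entries, a list of its own where there are three numbers: the shift along the tool's x, y, z in cm, then the turn, a rotation vector about the tool's x, y, z in rad, then the opening, from 0 (shut) to 1 (fully open). A call has 1 to 12 rows; each row is the pose to reach, as a shift and turn from the pose commanded when the call began, along the tool's axes at that moment; what a row does not reach only later rows make up. A row lasts 1/8 s, in which the tool goes at most 62.5 mm and 10.7 degrees, less where a joint would pass 70% of its speed; a pose out of reach is approached as far as the arm can. A call with a gripper value outside its range is refused whole. The fingers move at their own pace and stop on an object; the grip force is fixed at half the most. Time passes only in rows, so rows that repeat a pose let the fingers close. It gives the time, the measured TCP pose, the force, the opening and the grip force at its end, in the units of the state.
- r.observe(): the state, without advancing time (a new reading comes with each control period).
- get_image(name): name is "scene" or "top" or "wrist"; returns a dict with "img" (384x512x3 uint8, red, green, blue), "fx", "fy", "cx", "cy" (pixels), "R" (3x3) and "t" (3): a world point X has camera coordinates R X + t. Camera axes: x right, y down, z forward; pixel columns grow to the right and rows downward; lengths in mm; the calibration is good to about 2 mm. A picture is of the moment at which its call begins. There is no depth.
- r.job_done(): hands the job in; it is judged then, once.
The state is a dict: "clock": time; "joint_positions": joint angles; "dq": joint speeds; "joint_torque": joint torques, N m; "ee_pos": TCP position; "tcp_rot": TCP orientation; "force": force on the tool from outside, world axes, zero at the start; "wrist_torque": the same for the moment, N m; "grip_width": finger opening in mm; "grasp_force": force on a finger pad.
Only numpy, scipy, OpenCV 4.12 (cv2) and the standard library are available. Lean on these libraries where they do the work, as an engineer would, in place of code of your own. Each camera call takes 0.05 s, during which the arm holds its last target. There are 200 camera calls.

## Working session

There is one attempt and no reset: what is moved stays moved. The work goes in short steps, Python scripts to look and compute and a tool call to move; the robot and the scene stay as the last step left them, time stands still between calls to the robot, and variables do not carry over. Pictures are saved under pics/ and viewed, at most 10 in all, crops included, and the job is handed in when it is done.

Besides the shell and the picture viewer there is one more tool, called after "Call:" in YAML: its name, and indented under it one key for each argument. move_arm: Moves the arm, as the interface text tells. Its arguments: {"type":"object","properties":{"steps":{"type":"array"}},"required":["steps"]}

```bash
mkdir -p pics; cat > h.py <<'E'
from rig import r, get_image
import numpy as np, cv2
from scipy.spatial.transform import Rotation as Ro
def K(c): return np.array([[c['fx'],0,c['cx']],[0,c['fy'],c['cy']],[0,0,1]])
def proj(c,X):
    p=K(c)@(c['R']@np.array(X,float)+c['t']); return p[:2]/p[2]
def ray(c,u,v,z):
    R=np.array(c['R']);o=-R.T@c['t'];d=R.T@np.array([(u-c['cx'])/c['fx'],(v-c['cy'])/c['fy'],1])
    return o+d*(z-o[2])/d[2]
def save(c,n): cv2.imwrite('pics/'+n+'.png',c['img'][:,:,::-1])
def tool(target,rot=None):
    "shift in tool axes (cm) from current to world target TCP"
    s=r.observe();Rt=Ro.from_quat(s['tcp_rot']).as_matrix()
    return np.round(Rt.T@(np.array(target)-s['ee_pos'])/10,2)
E
python3 - <<'E'
from h import *
a=get_image('scene');b=get_image('top')
cv2.imwrite('pics/a.png',a['img'][:,:,::-1]);cv2.imwrite('pics/b.png',b['img'][:,:,::-1])
for c in(a,b):print(-np.array(c['R']).T@c['t'],c['fx'],np.round(c['R'],2).tolist())
s=r.observe();print(s['ee_pos'],Ro.from_quat(s['tcp_rot']).as_matrix().round(3),s['force'],s['clock'],r.grip_point_offset)
E
```

```text
[ 900.71813234 -725.58155365  984.82680872] 427.2288965233184 [[0.82, 0.57, 0.0], [0.42, -0.6, -0.68], [-0.39, 0.55, -0.74]]
[ 230.60298729  -75.80149504 1321.82060252] 382.7063303166298 [[0.07, -1.0, -0.0], [-0.98, -0.07, -0.2], [0.2, 0.02, -0.98]]
[150.3823341  502.61797337 230.81995887] [[-0.958  0.287 -0.   ]
 [ 0.287  0.958 -0.001]
 [ 0.    -0.001 -1.   ]] [ 0.73609507  0.20301991 -0.16430945] 0.1 18.700000000000003
```

View pics/a.png

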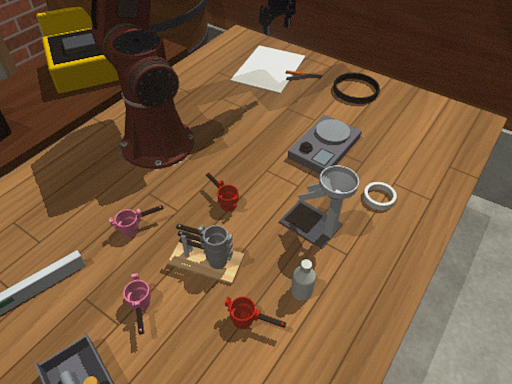

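View pics/b.png

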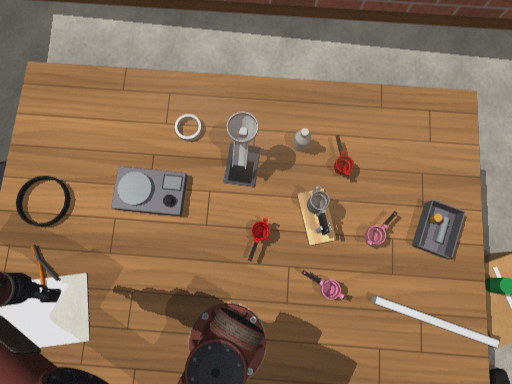

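Scene view: the stack of steel cups is on the wooden stand at scene (216,245) / top (318,202), with black handles toward the robot. Balance pan is at top (134,187), button (170,201), pad at top (241,167), bottle (303,138), tape (188,126).
Look-alikes in the top view: steel stack (318,202), red cups (260,230) and (344,163), pink cups (375,235) and (330,288). The description (steel, stacked, in a stand) picks (318,202). I'll check it in a crop.

```bash
python3 - <<'E'
from h import *
a=cv2.imread('pics/a.png');b=cv2.imread('pics/b.png')
z=lambda i,x,y,w,h,s:cv2.resize(i[y:y+h,x:x+w],None,fx=s,fy=s,interpolation=cv2.INTER_CUBIC)
m=np.vstack([np.hstack([z(a,165,215,80,60,5),z(b,285,175,80,60,5)]),np.hstack([z(a,275,160,100,75,4),z(b,200,100,100,75,4)])])
cv2.imwrite('pics/c.png',m)
E
```

```text
(no output)
```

View pics/c.png

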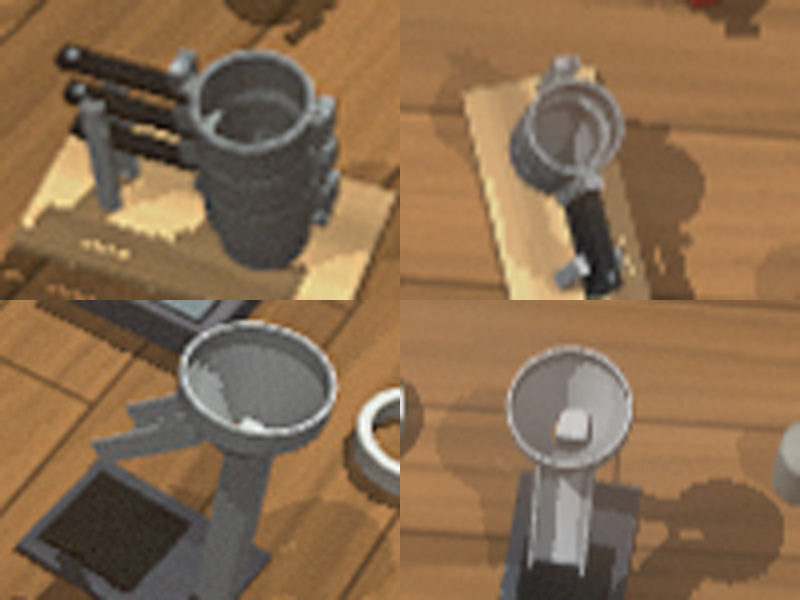

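The crop confirms it: three steel cups, black handles, hooks at the rim, and stand bars. Rim centre is at scene (215.6,235.2) and top (320.2,200.6). The black pad's corners are at scene (300,278), (323,290), (311,308), (284.5,292.5).

```bash
cat >> h.py <<'E'
def tri(cs,ps):
    A=[];bb=[]
    for c,p in zip(cs,ps):
        P=K(c)@np.c_[c['R'],c['t']]
        for i in(0,1):
            q=p[i]*P[2]-P[i];A.append(q[:3]/np.linalg.norm(q[:3]));bb.append(-q[3]/np.linalg.norm(q[:3]))
    A=np.array(A);x,res,_,_=np.linalg.lstsq(A,np.array(bb),rcond=None);return x,np.abs(A@x-bb).max()
E
python3 - <<'E'
from h import *
a=get_image('scene');b=get_image('top')
print('rim',tri((a,b),((215.6,235.2),(320.2,200.6))))
print('hend',tri((a,b),((177.4,226),(326,234))))
print('pad',[ray(a,u,v,10).round(1).tolist() for u,v in((300,278),(323.3,290),(311.3,308),(284.5,292.5))])
# pan: bright grey blob
for n,c,(u,v) in(('s',a,(332,132)),('t',b,(134,187))):
    g=cv2.cvtColor(c['img'],cv2.COLOR_RGB2HSV)
    print(n,g[v,u])
    m=(np.abs(g[:,:,2].astype(int)-int(g[v,u,2]))<25)&(g[:,:,1]<60)
    _,l,st,ce=cv2.connectedComponentsWithStats(m.astype(np.uint8),connectivity=4)
    k=l[v,u];ct=max(cv2.findContours((l==k).astype(np.uint8),0,1)[0],key=len);e=cv2.fitEllipse(ct)
    print(e,ray(c,*e[0],50))
print('btn',ray(a,306,147,48),ray(b,170,201,48))
print('funnel',tri((a,b),((275+258/4,160+380/4),(200+569/4-100,100+405/4-75))))
E
```

```text
rim (array([ 468.05321561, -264.08230764,  126.03116915]), np.float64(3.1791496065736737))
hend (array([ 364.10608704, -289.4319617 ,  112.34140431]), np.float64(2.1432932084410936))
pad [[675.6, -180.3, 10.0], [741.7, -176.1, 10.0], [741.2, -236.6, 10.0], [664.9, -238.8, 10.0]]
s [ 90  10 149]
((332.6927795410156, 129.51353454589844), (20.904876708984375, 33.79539108276367), 98.64918518066406) [482.8217375  354.99131324  50.        ]
t [ 90   9 170]
((133.58509826660156, 187.64295959472656), (31.502639770507812, 33.6622200012207), 49.733299255371094) [479.01353606 356.83478537  50.        ]
btn [452.29068233 228.14299581  48.        ] [442.47366511 228.09105016  48.        ]
funnel (array([736.27796313,  -6.76130041, -30.29133098]), np.float64(25.175616688464174))
```

```bash
python3 - <<'E'
from h import *
a=get_image('scene');b=get_image('top')
q=[ray(a,u,v,10) for u,v in((300,203),(323.3,215),(311.3,233),(284.5,217.5))]
print('pad',[x.round(1).tolist() for x in q],np.mean(q,0))
print('funnel',tri((a,b),((275+258/4,160+80/4),(200+169/4,100+105/4))))
print(tool([466,-265,231]))
E
```

```text
pad [[545.0, 39.9, 10.0], [624.3, 39.5, 10.0], [627.9, -37.6, 10.0], [536.5, -33.9, 10.0]] [583.45126088   1.99296267  10.        ]
funnel (array([661.91633371,  -4.562065  , 218.81357264]), np.float64(1.4518509539036586))
[-5.224e+01 -6.451e+01  3.000e-02]
```

Call:
move_arm:
  steps:
    - [[-52.2,-64.5,0],[0,0,-0.53],1]
    - [[-52.2,-64.5,0],[0,0,-0.53],1]
    - [[-52.2,-64.5,0],[0,0,-0.53],1]
    - [[-52.2,-64.5,0],[0,0,-0.53],1]
    - [[-52.2,-64.5,0],[0,0,-0.53],1]
    - [[-52.2,-64.5,0],[0,0,-0.53],1]
    - [[-52.2,-64.5,0],[0,0,-0.53],1]
    - [[-52.2,-64.5,0],[0,0,-0.53],1]
    - [[-52.2,-64.5,0],[0,0,-0.53],1]
    - [[-52.2,-64.5,0],[0,0,-0.53],1]
    - [[-52.2,-64.5,0],[0,0,-0.53],1]
    - [[-52.2,-64.5,0],[0,0,-0.53],1]

```text
clock: 1.8
ee_pos: [430.6, -179.9, 231.5]
tcp_rot: [-0.119, 0.993, -0.0, 0.0]
force: [1.3, 0.4, 0.5]
grip_width: 85.4
grasp_force: 0.0
```

```bash
python3 -c "
from h import *
print(tool([466,-265,231]))"
```

```text
[-1.43 -9.1   0.05]
```

Call:
move_arm:
  steps:
    - [[-1.4,-9.1,0],[0,0,0],1]
    - [[-1.4,-9.1,0],[0,0,0],1]
    - [[-1.4,-9.1,0],[0,0,0],1]

```text
clock: 2.17
ee_pos: [465.6, -264.6, 230.7]
tcp_rot: [-0.118, 0.993, 0.0, -0.0]
force: [0.3, 0.1, 0.3]
grip_width: 85.4
grasp_force: 0.0
```

```bash
python3 -c "
from h import *
w=get_image('wrist');save(w,'w1')
print(-np.array(w['R']).T@w['t'],np.round(w['R'],2).tolist(),w['fx'])
x=np.array([np.cos(.24),np.sin(.24),0]);c=np.array([468,-264,0])
for z in (120,126):print(proj(w,c+[0,0,z]),proj(w,c-106*x+[0,0,z-10]),proj(w,c-38*x+[0,0,z+11]),proj(w,c+38*x+[0,0,z+11]))
print(r.observe()['ee_pos'])
"
```

```text
[ 397.77226271 -281.3169533   372.905872  ] [[-0.24, 0.97, -0.0], [0.93, 0.23, 0.28], [0.27, 0.06, -0.96]] 316.67838445586204
[256.01648535 190.89254329] [255.68895292  54.71237288] [255.92036335 147.03776627] [256.13544313 238.53267783]
[256.02498921 192.92329318] [255.69021152  53.60621752] [255.92727891 148.17897799] [256.14661681 241.63221086]
[ 465.03592625 -263.12677863  230.79308033]
```

View pics/w1.png

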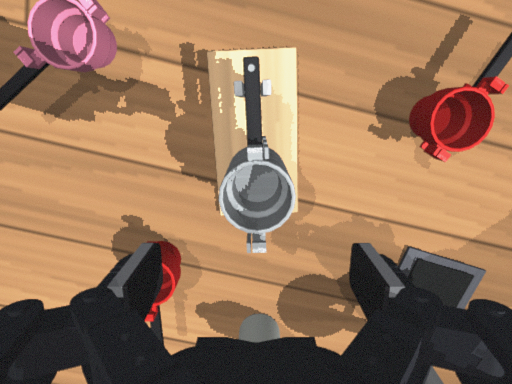

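The wrist view shows the steel cup's rim centre at (256.5,196), the handle end at (251.5,58), and hooks at (258,153) and (258,243), clear of the red and pink cups.

```bash
python3 -c "
from h import *
a=get_image('scene');b=get_image('top');w=get_image('wrist')
print(ray(w,256.5,196,120),ray(w,256.5,196,126))
print(tri((a,b,w),((215.6,235.2),(320.2,200.6),(256.5,196))))
print(tri((a,w),((215.6,235.2),(256.5,196))))
print(tri((a,w),((177.4,226),(251.5,58))))
for z in(95,98):print(tool([471,-264,z]))
"
```

```text
[ 471.66475322 -259.77066519  120.        ] [ 469.90073949 -260.22292686  126.        ]
(array([ 468.52493165, -262.82232647,  126.74658527]), np.float64(3.2339692160184654))
(array([ 469.92932812, -260.61987777,  124.84009138]), np.float64(0.5027964631335635))
(array([ 367.75985352, -289.29491284,  115.35695389]), np.float64(0.2830068181291381))
[-0.53 -0.37 13.64]
[-0.53 -0.37 13.34]
```

```bash
python3 -c "
from h import *
print(tool([470,-260.6,100]))
"
```

```text
[-0.52 -0.02 13.14]
```

Call:
move_arm:
  steps:
    - [[-0.5,0,4],[0,0,-0.035],1]
    - [[-0.5,0,8],[0,0,-0.035],1]
    - [[-0.5,0,10],[0,0,-0.035],1]
    - [[-0.5,0,12],[0,0,-0.035],1]
    - [[-0.5,0,13.1],[0,0,-0.035],1]
    - [[-0.5,0,13.1],[0,0,-0.035],1]
    - [[-0.5,0,13.1],[0,0,-0.035],1]

```text
clock: 3.25
ee_pos: [470.6, -261.7, 101.2]
tcp_rot: [-0.137, 0.991, -0.0, 0.0]
force: [-0.7, 1.2, 1.3]
grip_width: 85.5
grasp_force: 0.0
```

```bash
python3 -c "
from h import *
w=get_image('wrist');a=get_image('scene')
cv2.imwrite('pics/w2.png',np.hstack([w['img'][100:384,100:412],cv2.resize(a['img'][180:300,130:280],(355,284))])[:,:,::-1])
"
```

```text
(no output)
```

View pics/w2.png

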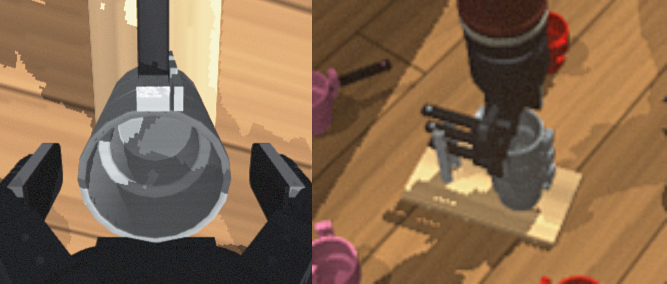

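The wrist view shows the cup centred between the open fingers (left pad at crop x≈60, right ≈252, cup centre ≈155). I'll close now.

Call:
move_arm:
  steps:
    - [[0,0,0],[0,0,0],0.5]
    - [[0,0,0],[0,0,0],0.5]
    - [[0,0,0],[0,0,0],0.5]
    - [[0,0,0],[0,0,0],0.5]
    - [[0,0,0],[0,0,0],0.5]
    - [[0,0,0],[0,0,0],0.5]

```text
clock: 4.1
ee_pos: [470.6, -262.0, 101.0]
tcp_rot: [-0.137, 0.991, -0.001, 0.0]
force: [0.3, -0.6, 6.4]
grip_width: 61.2
grasp_force: 65.4
```

Call:
move_arm:
  steps:
    - [[0,0,0],[0,0,-0.1],0.5]
    - [[0,0,0],[0,0,-0.2],0.5]
    - [[0,0,0],[0,0,-0.3],0.5]
    - [[0,0,0],[0,0,-0.4],0.5]
    - [[0,0,0],[0,0,-0.5],0.5]
    - [[0,0,0],[0,0,-0.6],0.5]
    - [[0,0,0],[0,0,-0.7],0.5]
    - [[0,0,0],[0,0,-0.75],0.5]
    - [[0,0,0],[0,0,-0.75],0.5]
    - [[0,0,-1],[0,0,-0.75],0.5]
    - [[0,0,-1.5],[0,0,-0.75],0.5]
    - [[0,0,-1.5],[0,0,-0.75],0.5]

```text
clock: 5.6
ee_pos: [470.4, -261.8, 115.9]
tcp_rot: [-0.49, 0.872, -0.0, 0.0]
force: [-0.2, 0.1, -1.8]
grip_width: 61.2
grasp_force: 65.0
```

```bash
python3 -c "
from h import *
w=get_image('wrist');a=get_image('scene')
cv2.imwrite('pics/w3.png',np.hstack([w['img'][0:384,100:412],cv2.resize(a['img'][180:300,130:280],(480,384))])[:,:,::-1])
"
```

```text
(no output)
```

View pics/w3.png

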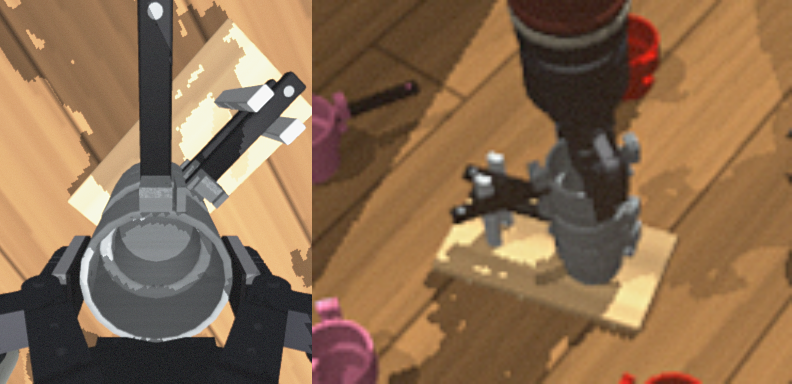

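The cup is free: the wrist view shows it at (155,265) with its handle turned about 43° from the middle cup's handle, which stays between the bars. Next I lift it and carry it to the balance.

Call:
move_arm:
  steps:
    - [[0,0,-4],[0,0,0],0.5]
    - [[0,0,-9],[0,0,0],0.5]
    - [[0,0,-13.5],[0,0,0],0.5]
    - [[-5,3,-13.5],[0,0,0.1],0.5]
    - [[-10,6,-13.5],[0,0,0.25],0.5]
    - [[-15,9,-13.5],[0,0,0.4],0.5]
    - [[-20,12,-13.5],[0,0,0.5],0.5]
    - [[-25,15,-13.5],[0,0,0.6],0.5]
    - [[-30,18,-13.5],[0,0,0.7],0.5]
    - [[-35,21,-13.5],[0,0,0.8],0.5]
    - [[-40,24,-13.5],[0,0,0.9],0.5]
    - [[-45,27,-13.5],[0,0,1.03],0.5]

```text
clock: 7.2
ee_pos: [473.0, 265.1, 250.2]
tcp_rot: [0.005, 1.0, -0.0, 0.0]
force: [0.7, -0.3, 0.1]
grip_width: 61.1
grasp_force: 65.8
```

```bash
python3 -c "
from h import *
print(tool([481,356,200]),r.observe()['tcp_rot'])"
```

```text
[-0.71  9.09  5.01] [ 4.83572508e-03  9.99988304e-01 -8.84896451e-05  1.16539594e-05]
```

Call:
move_arm:
  steps:
    - [[-0.4,4.5,2],[0,0,0],0.5]
    - [[-0.7,9.1,5],[0,0,0],0.5]
    - [[-0.7,9.1,9],[0,0,0],0.5]
    - [[-0.7,9.1,12],[0,0,0],0.5]
    - [[-0.7,9.1,12],[0,0,0],0.5]
    - [[-0.7,9.1,12],[0,0,0],0.5]

```text
clock: 7.95
ee_pos: [481.5, 354.4, 131.5]
tcp_rot: [0.003, 1.0, 0.0, 0.001]
force: [0.1, -0.4, -1.1]
grip_width: 61.1
grasp_force: 65.9
```

```bash
python3 -c "
from h import *
w=get_image('wrist');a=get_image('scene')
cv2.imwrite('pics/w4.png',np.hstack([w['img'],cv2.resize(a['img'][80:190,270:380],(288,384)) if 0 else cv2.resize(a['img'][70:190,290:380],(288,384))])[:,:,::-1])
print(proj(w,[481,356,50]),proj(w,[451,233,50]),[proj(w,np.array([481+58*np.cos(t),356+58*np.sin(t),50])).round() for t in (1.57,3.14,-1.57)])
"
```

```text
[258.14310627 197.57082043] [ 85.58916025 158.34715283] [array([337., 197.]), array([258., 117.]), array([180., 198.])]
```

View pics/w4.png

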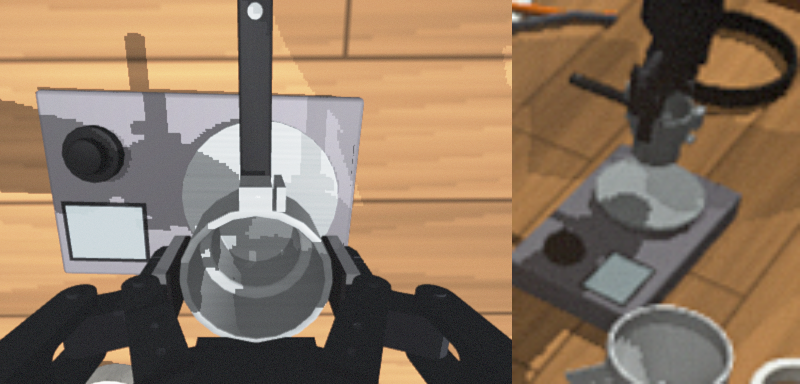

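The pan spans columns 182–339 with its top edge at row 121, so its centre is about (483,357.5). The button is at (89,154). I'll lower the cup.

Call:
move_arm:
  steps:
    - [[-0.2,0.3,1.5],[0,0,0],0.5]
    - [[-0.2,0.3,3],[0,0,0],0.5]
    - [[-0.2,0.3,3.8],[0,0,0],0.5]
    - [[-0.2,0.3,4.2],[0,0,0],0.5]
    - [[-0.2,0.3,4.2],[0,0,0],0.5]
    - [[-0.2,0.3,4.2],[0,0,0],0.5]

```text
clock: 8.8
ee_pos: [483.2, 357.3, 88.7]
tcp_rot: [0.003, 1.0, 0.0, 0.0]
force: [-0.5, -0.2, -1.3]
grip_width: 61.1
grasp_force: 65.9
```

```bash
python3 -c "
from h import *
w=get_image('wrist')
h=cv2.cvtColor(w['img'],cv2.COLOR_RGB2HSV)
print(r.observe()['force'],r.observe()['ee_pos'])
a=get_image('scene');b=get_image('top')
"
```

```text
[ 0.27759992  0.45770867 -0.74122307] [483.21036837 357.31195052  88.75217094]
```

Not touching yet; I'll go down in 1 mm steps.

Call:
move_arm:
  steps:
    - [[0,0,0.1],[0,0,0],0.5]
    - [[0,0,0.2],[0,0,0],0.5]
    - [[0,0,0.2],[0,0,0],0.5]

```text
clock: 9.32
ee_pos: [482.8, 357.1, 86.2]
tcp_rot: [0.003, 1.0, -0.0, -0.0]
force: [0.2, -1.2, -1.3]
grip_width: 60.8
grasp_force: 65.9
```

Call:
move_arm:
  steps:
    - [[0,0,0.1],[0,0,0],0.5]
    - [[0,0,0.2],[0,0,0],0.5]
    - [[0,0,0.2],[0,0,0],0.5]

```text
clock: 9.7
ee_pos: [482.8, 357.1, 84.2]
tcp_rot: [0.003, 1.0, -0.0, -0.0]
force: [0.4, 0.6, -0.2]
grip_width: 60.9
grasp_force: 65.9
```

Call:
move_arm:
  steps:
    - [[0,0,0.1],[0,0,0],0.5]
    - [[0,0,0.1],[0,0,0],0.5]

```text
clock: 9.95
ee_pos: [482.8, 357.2, 83.3]
tcp_rot: [0.003, 1.0, -0.0, -0.0]
force: [-0.1, -0.2, -1.0]
grip_width: 61.1
grasp_force: 65.9
```

```bash
python3 -c "
from h import *
f=[]
for i in range(4):
  get_image('top');f.append(r.observe()['force'])
print(np.mean(f,0))
"
```

```text
[ 0.1158184   0.1920568  -1.64099466]
```

Call:
move_arm:
  steps:
    - [[0,0,0.1],[0,0,0],0.5]
    - [[0,0,0.2],[0,0,0],0.5]
    - [[0,0,0.2],[0,0,0],0.5]

```text
clock: 10.52
ee_pos: [482.8, 357.1, 81.2]
tcp_rot: [0.003, 1.0, -0.0, -0.0]
force: [0.7, 0.5, -1.2]
grip_width: 61.0
grasp_force: 65.9
```

Call:
move_arm:
  steps:
    - [[0,0,0.1],[0,0,0],0.5]
    - [[0,0,0.15],[0,0,0],0.5]
    - [[0,0,0.15],[0,0,0],0.5]

```text
clock: 10.9
ee_pos: [482.9, 357.2, 79.8]
tcp_rot: [0.003, 1.0, -0.0, 0.0]
force: [-0.5, -0.1, -1.2]
grip_width: 61.0
grasp_force: 65.9
```

```bash
python3 -c "
from h import *
w=get_image('wrist');a=get_image('scene')
cv2.imwrite('pics/w5.png',np.hstack([cv2.resize(w['img'][:,100:412],(390,480)),cv2.resize(a['img'][80:170,290:365],(400,480),interpolation=2)])[:,:,::-1])
print(proj(a,[483,357.5,50]),proj(a,[483,357.5,110]))
"
```

```text
[333.08598059 129.14395955] [335.70794506 115.00091243]
```

View pics/w5.png

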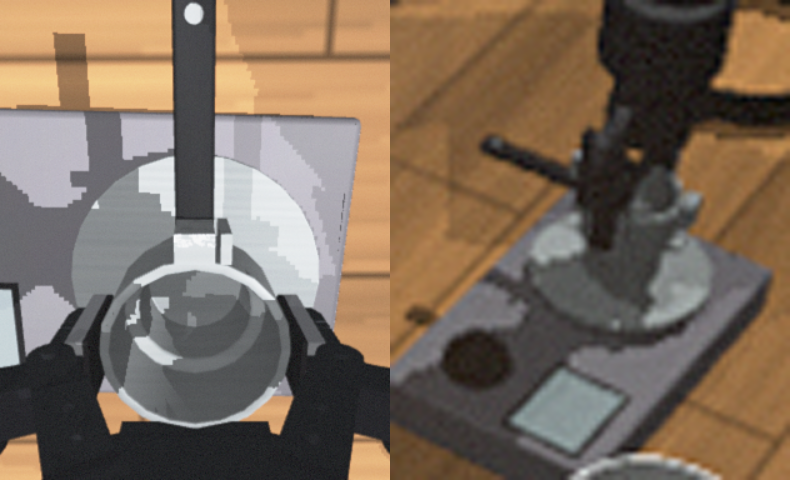

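The cup is almost down and centred on the pan (scene crop: base ≈(625,285), pan ellipse centre ≈(620,270)). I'll keep stepping down.

Call:
move_arm:
  steps:
    - [[0,0,0.1],[0,0,0],0.5]
    - [[0,0,0.15],[0,0,0],0.5]
    - [[0,0,0.15],[0,0,0],0.5]

```text
clock: 11.38
ee_pos: [483.1, 357.2, 79.0]
tcp_rot: [0.003, 1.0, 0.0, 0.0]
force: [-1.5, -1.4, 6.8]
grip_width: 61.4
grasp_force: 66.9
```

Call:
move_arm:
  steps:
    - [[0,0,0.1],[0,0,0],0.5]
    - [[0,0,0.15],[0,0,0],0.5]
    - [[0,0,0.15],[0,0,0],0.5]

```text
clock: 11.75
ee_pos: [483.1, 357.2, 79.0]
tcp_rot: [0.003, 1.0, 0.0, 0.001]
force: [-5.5, -5.1, 21.8]
grip_width: 61.0
grasp_force: 68.8
```

Contact. I'll relieve the push, then open and rise.

Call:
move_arm:
  steps:
    - [[0,0,-0.2],[0,0,0],0.5]
    - [[0,0,-0.2],[0,0,0],0.5]
    - [[0,0,-0.2],[0,0,0],1]
    - [[0,0,-0.2],[0,0,0],1]
    - [[0,0,-0.2],[0,0,0],1]
    - [[0,0,-0.2],[0,0,0],1]
    - [[0,0,-2],[0,0,0],1]
    - [[0,0,-5],[0,0,0],1]
    - [[0,0,-9],[0,0,0],1]
    - [[0,0,-12],[0,0,0],1]
    - [[0,0,-12],[0,0,0],1]

```text
clock: 13.12
ee_pos: [484.2, 357.9, 199.3]
tcp_rot: [0.003, 1.0, 0.001, 0.002]
force: [0.3, -0.5, -0.5]
grip_width: 85.6
grasp_force: 0.0
```

```bash
python3 -c "
from h import *
w=get_image('wrist');save(w,'w6')
a=get_image('scene');b=get_image('top')
P=np.array([483,357.5,0])
print(proj(w,P+[0,0,110]),proj(w,P+[-80,0,100]),proj(w,P+[-106,0,104]),proj(w,P+[0,0,50]),proj(w,P+[-30,-123,50]))
"
```

```text
[255.15835299 193.28212797] [254.50857553  83.09663338] [254.26012293  42.83824212] [255.11748196 175.08045659] [120.83473759 143.98225471]
```

View pics/w6.png

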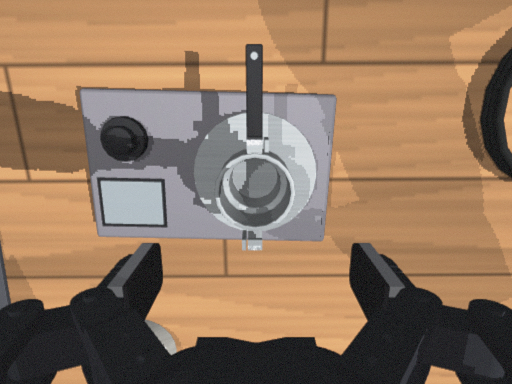

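The cup stands upright and centred: rim (256,193), pan centre (256,173), handle straight up the image to (254,45). The button is at (124,138).

```bash
python3 -c "
from h import *
w=get_image('wrist')
g=w['img'].max(2);m=np.zeros(g.shape,np.uint8);m[105:175,90:160]=(g[105:175,90:160]<60)
ct=max(cv2.findContours(m,0,1)[0],key=cv2.contourArea);print(cv2.minEnclosingCircle(ct))
for z in(45,55):print(ray(w,122.5,138.5,z))
print(tool([449,235,90]))
"
```

```text
((124.9259262084961, 141.2129669189453), 24.352733612060547)
[445.67454251 234.27094526  45.        ]
[444.55360226 238.46122969  55.        ]
[  3.24 -12.19  10.58]
```

Call:
move_arm:
  steps:
    - [[1.7,-6,0],[0,0,0],0]
    - [[3.5,-12.1,0],[0,0,0],0]
    - [[3.5,-12.1,3],[0,0,0],0]
    - [[3.5,-12.1,7],[0,0,0],0]
    - [[3.5,-12.1,10],[0,0,0],0]
    - [[3.5,-12.1,12],[0,0,0],0]
    - [[3.5,-12.1,12.5],[0,0,0],0]
    - [[3.5,-12.1,12.5],[0,0,0],0]

```text
clock: 14.32
ee_pos: [446.9, 236.3, 71.7]
tcp_rot: [0.003, 1.0, -0.0, -0.0]
force: [-0.1, 0.0, 0.0]
grip_width: -0.2
grasp_force: 0.0
```

Call:
move_arm:
  steps:
    - [[0,0,0.4],[0,0,0],0]
    - [[0,0,0.8],[0,0,0],0]
    - [[0,0,1.2],[0,0,0],0]
    - [[0,0,1.4],[0,0,0],0]
    - [[0,0,1.4],[0,0,0],0]

```text
clock: 14.95
ee_pos: [447.1, 236.4, 57.8]
tcp_rot: [0.003, 1.0, -0.0, -0.0]
force: [0.5, -0.7, 1.4]
grip_width: 0.0
grasp_force: 0.6
```

Call:
move_arm:
  steps:
    - [[0,0,0.2],[0,0,0],0]
    - [[0,0,0.4],[0,0,0],0]
    - [[0,0,0.4],[0,0,0],0]

```text
clock: 15.32
ee_pos: [447.3, 236.4, 53.8]
tcp_rot: [0.003, 1.0, 0.0, 0.0]
force: [-0.9, -0.5, 3.0]
grip_width: -0.2
grasp_force: 1.5
```

Call:
move_arm:
  steps:
    - [[0,0,0.2],[0,0,0],0]
    - [[0,0,0.3],[0,0,0],0]
    - [[0,0,0.3],[0,0,0],0]

```text
clock: 15.7
ee_pos: [447.3, 236.4, 51.8]
tcp_rot: [0.003, 1.0, 0.0, 0.0]
force: [-5.8, -2.3, 18.3]
grip_width: -0.4
grasp_force: 8.8
```

The button bottomed out (18 N, no more travel). I'll hold briefly, rise, and go above the handle.

Call:
move_arm:
  steps:
    - [[0,0,0],[0,0,0],0]
    - [[0,0,0],[0,0,0],0]
    - [[0,0,-3],[0,0,0],0]
    - [[0,0,-8],[0,0,0],0.6]
    - [[0,0,-11],[0,0,0],0.6]
    - [[2,6,-11],[0,0,0],0.6]
    - [[4.4,12.1,-11],[0,0,0],0.6]
    - [[4.4,12.1,-11],[0,0,0],0.6]
    - [[4.4,12.1,-8],[0,0,0],0.6]
    - [[4.4,12.1,-5],[0,0,0],0.6]
    - [[4.4,12.1,-3.1],[0,0,0],0.6]
    - [[4.4,12.1,-3.1],[0,0,0],0.6]

```text
clock: 17.2
ee_pos: [403.1, 356.4, 80.5]
tcp_rot: [0.003, 1.0, -0.001, -0.001]
force: [0.1, -0.3, 0.8]
grip_width: 51.1
grasp_force: 0.0
```

```bash
python3 -c "
from h import *
w=get_image('wrist')
a=get_image('scene')
cv2.imwrite('pics/w7.png',np.hstack([cv2.resize(w['img'][:,100:412],(390,480)),cv2.resize(a['img'][70:160,285:360],(400,480),interpolation=2)])[:,:,::-1])
print(r.observe()['force'],r.observe()['ee_pos'])
"
```

```text
[-0.1999298   0.6730494   0.91100789] [404.33813316 357.38339184  82.2719255 ]
```

View pics/w7.png

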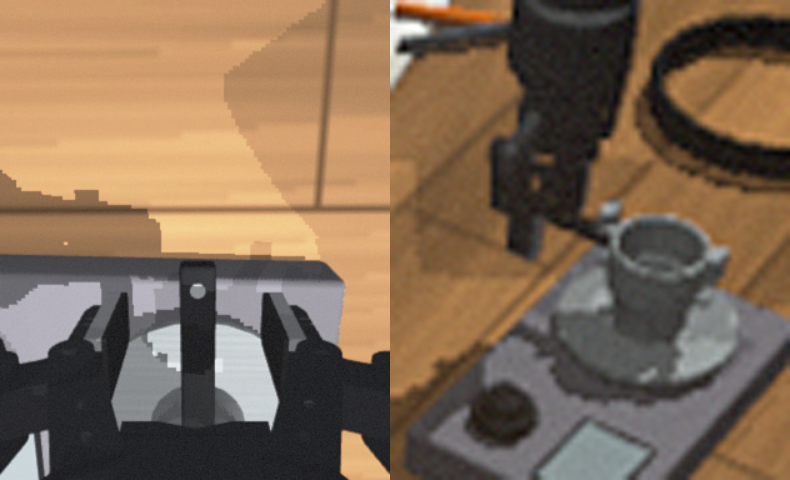

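The handle is centred between the fingers, with the cup still standing on the pan. I'll close and lift.

Call:
move_arm:
  steps:
    - [[0,0,0],[0,0,0],0]
    - [[0,0,0],[0,0,0],0]
    - [[0,0,0],[0,0,0],0]
    - [[0,0,0],[0,0,0],0]
    - [[0,0,0],[0,0,0],0]
    - [[0,0,0],[0,0,0],0]
    - [[0,0,-1],[0,0,0],0]
    - [[0,0,-3],[0,0,0],0]
    - [[0,0,-6],[0,0,0],0]
    - [[0,0,-6],[0,0,0],0]

```text
clock: 18.55
ee_pos: [405.2, 358.4, 144.1]
tcp_rot: [0.003, 1.0, 0.001, 0.002]
force: [1.0, -0.4, -0.5]
grip_width: 10.4
grasp_force: 58.5
```

```bash
python3 - <<'E'
from h import *
a=get_image('scene');b=get_image('top')
out=[]
for n,c,(u0,u1,v0,v1) in(('s',a,(270,345,190,250)),('t',b,(215,270,135,195))):
    g=c['img'].max(2);m=np.zeros(g.shape,np.uint8);m[v0:v1,u0:u1]=g[v0:v1,u0:u1]<62
    m=cv2.morphologyEx(m,cv2.MORPH_OPEN,np.ones((2,2)))
    ct=max(cv2.findContours(m,0,1)[0],key=cv2.contourArea)[:,0]
    P=np.array([ray(c,u,v,10)[:2] for u,v in ct],np.float32)
    h=cv2.convexHull(P);print(n,len(ct),cv2.minAreaRect(h),P.min(0),P.max(0))
    ap=cv2.approxPolyDP(h,8,True)[:,0];print(ap.round().tolist())
    out.append(cv2.resize(c['img'][v0-10:v1+10,u0-10:u1+10],(400,400),interpolation=2))
    k=cv2.resize(m[v0-10:v1+10,u0-10:u1+10],(400,400),interpolation=0);out[-1][k>0,0]=255
cv2.imwrite('pics/p.png',np.hstack(out)[:,:,::-1])
# wrist: attitude of the held cup
E
```

```text
s 81 ((585.390869140625, -4.887054443359375), (86.45948028564453, 78.99645233154297), 85.02558135986328) [543.02966  -47.554756] [626.5847   38.38685]
[[549.0, 33.0], [545.0, -39.0], [620.0, -43.0], [623.0, 34.0]]
t 67 ((561.0287475585938, -2.514545440673828), (80.51339721679688, 53.25019073486328), 86.8877182006836) [532.9139  -42.14259] [588.4104    37.417713]
[[587.0, 35.0], [539.0, 35.0], [534.0, -40.0], [573.0, -33.0]]
```

View pics/p.png

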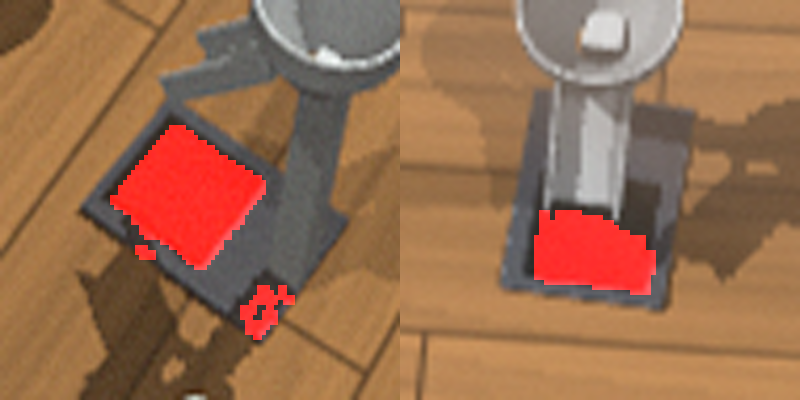

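The mask covers the pad well: centre about (582,-2.5), yaw about -0.05, with front edge and sides free. Next I check where the nearby red cup is before the approach.

```bash
python3 - <<'E'
from h import *
a=get_image('scene');b=get_image('top')
h=cv2.cvtColor(b['img'],cv2.COLOR_RGB2HSV);m=(((h[:,:,0]<8)|(h[:,:,0]>172))&(h[:,:,1]>170)&(h[:,:,2]>60)).astype(np.uint8);m[:, :235]=0;m[:,290:]=0;m[:205]=0;m[265:]=0
v,u=np.nonzero(m);print(u.min(),u.max(),v.min(),v.max())
for p in((u.min(),v.mean()),(u.max(),v.mean()),(u.mean(),v.min()),(u.mean(),v.max())):print(ray(b,*p,40).round())
print('hend',ray(b,251,259,45).round())
print(tool([502.6,1.5,45]),tool([420,5.6,144]),r.observe()['force'])
E
```

```text
250 269 218 258
[365. -49.  40.]
[ 369. -113.   40.]
[408. -81.  40.]
[275. -90.  40.]
hend [270. -60.  45.]
[-10.14 -35.5    9.62] [ -1.87 -35.15  -0.27] [-0.01636339  0.57618353 -1.05514134]
```

Call:
move_arm:
  steps:
    - [[-0.3,-5,0],[0,0,0],0]
    - [[-0.6,-10,0],[0,0,0],0]
    - [[-0.9,-15,0],[0,0,0],0]
    - [[-1.2,-20,0],[0,0,0.02],0]
    - [[-1.5,-25,0],[0,0,0.03],0]
    - [[-1.7,-30,0],[0,0,0.045],0]
    - [[-1.9,-35.2,0],[0,0,0.045],0]
    - [[-1.9,-35.2,2],[0,0,0.045],0]
    - [[-1.9,-35.2,5],[0,0,0.045],0]
    - [[-1.9,-35.2,8],[0,0,0.045],0]
    - [[-1.9,-35.2,9.5],[0,0,0.045],0]
    - [[-1.9,-35.2,9.5],[0,0,0.045],0]

```text
clock: 20.25
ee_pos: [419.3, 5.7, 45.5]
tcp_rot: [0.025, 1.0, 0.0, -0.002]
force: [-0.7, -0.5, -1.2]
grip_width: 11.0
grasp_force: 58.7
```

```bash
python3 - <<'E'
from h import *
a=get_image('scene');b=get_image('top');s=r.observe()
print(s['ee_pos'],s['tcp_rot'],s['force'],tool([502.6,1.5,46]))
# cup rim in top view: brightish grey blob extents near the expected place
e=np.array(s['ee_pos'])
C=e+[79.5,-4,29]
for n,c in(('s',a),('t',b)):
    p=proj(c,C);print(n,p)
u,v=proj(b,C).astype(int);g=b['img'].max(2);print(g[v-24:v+25:2,u-24:u+25:2])
E
```

```text
[420.68605421   5.57013846  46.89073881] [ 2.53762682e-02  9.99677918e-01  3.25270040e-05 -3.23632740e-04] [-0.13945551 -0.11693893 -0.40858578] [-8.2   0.01  0.08]
s [281.70504424 189.56638356]
t [237.69635819 187.40658126]
[[ 63 117 115 112 112 111 106 103 100  97  93 113 123 181 203 189 131  80
   78  78  82 112 112 164 165]
 [ 64 124 123 120 119 120 118 113 112 109 108 102  99 100  92 121 104 104
  103  87  82 111 102 165 115]
 [ 74 129 129 127 126 126 124 122 120 117 120 115 115 111  76 111 113 114
  111  76 108 111  96 137 107]
 [ 78 132 134 133 130 131 129 128 126 124 122 121 120 118 115 113 112 113
  113  73 106  97 117 119 118]
 [ 96 100 112 124 129 130 131 132 132 129 128 127 127 107 111 113 111 112
   95  78  94  77 120 119 122]
 [118 112 114 123 116 112 109 117 121 129 133 132 128  83 110 112 110 112
   71  65  69  74 113 116 115]
 [128 125 120 121 115 116 111 105  96  99 122 117 116 106 113 110 107 110
   77  48  69  84 114 117 115]
 [122 120 113 112 114 115 113 108 105 116 119 115 110 107 108 111 110  81
   82  43  70  96 176 141 143]
 [ 98  99  99  99  95  97 105 110 1
[... 1050 characters left out ...]
82  80  72  65  59  76  69  60  40  61
  125 124 121 122 119 125 205]
 [103 102  99  98  98  92  90  87  82  76  71  65  61  60  56  70  36 108
  120 124 125 123 124 212 210]
 [102 102  99  96  95  91  90  88  84  80  74  68  60  56  58  70  37 117
  118 116 116 119 161 198 198]
 [101 100 100  99  96  93  91  89  84  77  73  62  60  60  57  64  63 117
  118 117 200 198 199 198 199]
 [101 102 100  96  96  93  90  87  84  76  73  63  62  53  57  62  55  61
   86  79  81 203 200 202 197]
 [100  98  98 100  94  94  90  88  82  77  74  67  60  58  56  58  38  73
   68  55  56 193 195 196 195]
 [ 99 101  98  97  92  92  89  86  82  77  72  68  62  57  55  57  35  55
   65  68  75 206 203 201 200]]
```

Call:
move_arm:
  steps:
    - [[-1.5,0,0],[0,0,0],0]
    - [[-3,0,0],[0,0,0],0]
    - [[-4.5,0,0],[0,0,0],0]
    - [[-6,0,0],[0,0,0],0]
    - [[-7.2,0,0],[0,0,0],0]
    - [[-8.2,0,0],[0,0,0],0]
    - [[-8.2,0,0],[0,0,0],0]
    - [[-8.2,0,0],[0,0,0],0]

```text
clock: 21.35
ee_pos: [502.2, 1.4, 46.7]
tcp_rot: [0.025, 1.0, 0.0, -0.0]
force: [0.1, -0.1, -0.7]
grip_width: 10.7
grasp_force: 58.7
```

Call:
move_arm:
  steps:
    - [[0,0,0.1],[0,0,0],0]
    - [[0,0,0.2],[0,0,0],0]
    - [[0,0,0.3],[0,0,0],0]
    - [[0,0,0.3],[0,0,0],0]

```text
clock: 21.85
ee_pos: [502.7, 1.4, 43.8]
tcp_rot: [0.025, 1.0, 0.0, -0.0]
force: [0.1, 0.1, -1.0]
grip_width: 11.0
grasp_force: 58.7
```

Call:
move_arm:
  steps:
    - [[0,0,0.1],[0,0,0],0]
    - [[0,0,0.15],[0,0,0],0]
    - [[0,0,0.15],[0,0,0],0]

```text
clock: 22.22
ee_pos: [502.7, 1.4, 42.5]
tcp_rot: [0.025, 1.0, -0.0, -0.0]
force: [-1.8, -0.9, 3.1]
grip_width: 10.2
grasp_force: 59.2
```

Call:
move_arm:
  steps:
    - [[0,0,0.1],[0,0,0],0]
    - [[0,0,0.15],[0,0,0],0]
    - [[0,0,0.15],[0,0,0],0]

```text
clock: 22.6
ee_pos: [502.4, 1.4, 41.2]
tcp_rot: [0.025, 1.0, -0.0, -0.0]
force: [-5.8, 0.8, 10.8]
grip_width: 10.5
grasp_force: 60.2
```

Contact. I'll ease off, open, and rise clear.

Call:
move_arm:
  steps:
    - [[0,0,-0.15],[0,0,0],0]
    - [[0,0,-0.15],[0,0,0],0]
    - [[0,0,-0.15],[0,0,0],0.6]
    - [[0,0,-0.15],[0,0,0],0.6]
    - [[0,0,-0.15],[0,0,0],0.6]
    - [[0,0,-0.15],[0,0,0],0.6]
    - [[0,0,-2],[0,0,0],0.6]
    - [[0,0,-5],[0,0,0],0.6]
    - [[1,0,-9],[0,0,0],0.6]
    - [[4,0,-13],[0,0,0],0.6]
    - [[8,0,-17],[0,0,0],0.6]
    - [[8,0,-17],[0,0,0],0.6]

```text
clock: 24.1
ee_pos: [422.5, 5.5, 213.5]
tcp_rot: [0.025, 1.0, -0.0, 0.002]
force: [0.5, -0.5, -0.5]
grip_width: 51.2
grasp_force: 0.0
```

```bash
python3 - <<'E'
from h import *
b=get_image('top');a=get_image('scene');w=get_image('wrist');save(w,'w8')
a0=cv2.imread('pics/a.png')[:,:,::-1];
d=(np.abs(a0.astype(int)-a['img']).max(2)>30).astype(np.uint8);d=cv2.morphologyEx(d,cv2.MORPH_OPEN,np.ones((2,2)))
C=np.array([582,-2.5,0]);x=np.array([1,-.05,0])
print('pred scene rim',proj(a,C+[0,0,70]),'left/right',[proj(a,C+[31*np.cos(t),31*np.sin(t),70]).round(1).tolist() for t in np.arange(8)*.785],'hend',proj(a,C-106*x+[0,0,60]),'base',proj(a,C+[0,0,10]))
# wrist: black handle on the view
print('wrist pred rim',proj(w,C+[0,0,70]),'hend',proj(w,C-106*x+[0,0,60]),'grip',proj(w,C-60*x+[0,0,64]),'hook',proj(w,C-38*x+[0,0,81]))
g=w['img'].max(2)
for z in(106,80,60):
    u,v=proj(w,C-z*x+[0,0,62]).astype(int)
    print(z,(u,v),[int(k) for k in g[v,max(0,u-30):u+31:2]] if 0<=v<384 else '')
u,v=proj(a,C-80*x+[0,0,60]).astype(int)
n,l,st,ce=cv2.connectedComponentsWithStats(d[170:250,230:345]);print([(s[:5]+[230,170,0,0,0]).tolist() for s in st[1:] if s[4]>30])
E
```

```text
pred scene rim [305.48940814 204.31666517] left/right [[315.2, 209.2], [316.2, 202.9], [311.0, 197.5], [302.7, 196.1], [296.0, 199.5], [294.7, 205.7], [299.8, 211.3], [308.3, 212.8]] hend [274.63399218 189.43135452] base [303.50145176 217.65964549]
wrist pred rim [256.09149786 324.32357065] hend [256.0649723  227.68188887] grip [256.07654304 270.90612752] hook [256.097697   299.55467087]
106 (np.int64(256), np.int64(228)) [94, 90, 87, 138, 143, 143, 147, 152, 156, 157, 161, 166, 85, 25, 29, 33, 37, 35, 167, 183, 181, 183, 187, 167, 168, 169, 172, 176, 206, 206, 212]
80 (np.int64(256), np.int64(252)) [76, 83, 82, 79, 123, 127, 127, 124, 132, 129, 134, 126, 72, 59, 56, 53, 59, 60, 114, 116, 111, 91, 90, 85, 86, 88, 81, 89, 87, 84, 82]
60 (np.int64(256), np.int64(269)) [79, 52, 44, 40, 43, 40, 40, 45, 41, 41, 34, 39, 44, 58, 53, 57, 55, 61, 55, 58, 53, 59, 53, 57, 50, 55, 58, 61, 56, 61, 63]
[[275, 190, 25, 17, 162], [296, 200, 24, 21, 241], [266, 210, 17, 12, 71], [230, 214, 9, 12, 48], [230, 235, 4, 12, 39]]
```

```bash
python3 - <<'E'
from h import *
w=get_image('wrist');g=w['img'].max(2).astype(int)
C=np.array([582,-2.5,0])
for q in((-40,40),(-40,-40),(-20,40),(-20,-40)):print(q,proj(w,C+[q[0],q[1]-.05*q[0],10]).round(1))
for v in(272,280):print(v,list(zip(range(196,320,4),g[v,196:320:4].tolist())))
for u in(236,280,290):print(u,list(zip(range(240,290,3),g[240:290:3,u].tolist())))
print('handle col',list(zip(range(216,240,2),g[216:240:2,256].tolist())))
E
```

```text
(-40, 40) [289.2 261.6]
(-40, -40) [222.9 264.6]
(-20, 40) [288.7 276.3]
(-20, -40) [223.4 279.3]
272 [(196, 28), (200, 40), (204, 132), (208, 133), (212, 132), (216, 80), (220, 82), (224, 77), (228, 47), (232, 40), (236, 39), (240, 39), (244, 41), (248, 38), (252, 54), (256, 58), (260, 60), (264, 53), (268, 52), (272, 50), (276, 56), (280, 51), (284, 55), (288, 60), (292, 69), (296, 131), (300, 136), (304, 149), (308, 184), (312, 32), (316, 31)]
280 [(196, 33), (200, 45), (204, 137), (208, 135), (212, 137), (216, 88), (220, 80), (224, 80), (228, 48), (232, 37), (236, 37), (240, 37), (244, 89), (248, 87), (252, 56), (256, 57), (260, 54), (264, 89), (268, 107), (272, 50), (276, 54), (280, 53), (284, 59), (288, 59), (292, 77), (296, 132), (300, 135), (304, 143), (308, 218), (312, 28), (316, 29)]
236 [(240, 228), (243, 230), (246, 230), (249, 223), (252, 102), (255, 135), (258, 133), (261, 45), (264, 43), (267, 44), (270, 39), (273, 42), (276, 42), (279, 42), (282, 43), (285, 38), (288, 48)]
280 [(240, 210), (243, 211), (246, 206), (249, 184), (252, 76), (255, 138), (258, 137), (261, 46), (264, 62), (267, 60), (270, 54), (273, 53), (276, 51), (279, 46), (282, 51), (285, 50), (288, 53)]
290 [(240, 228), (243, 232), (246, 228), (249, 229), (252, 78), (255, 136), (258, 137), (261, 82), (264, 61), (267, 59), (270, 59), (273, 60), (276, 61), (279, 61), (282, 54), (285, 48), (288, 50)]
handle col [(216, 232), (218, 234), (220, 235), (222, 236), (224, 232), (226, 182), (228, 38), (230, 52), (232, 62), (234, 79), (236, 230), (238, 229)]
```

The cup is upright, with its handle end where predicted in two views. It stands about 3–4 mm from the pad's measured centre, and the arm is clear. I'll hand in.

```bash
python3 -c "
from h import *
print(r.job_done())"
```

```text
the job is handed in; nothing more can be done
None
```

I turned the top cup off the stack and stood it on the balance pan, pressed the tare button until it bottomed out, then stood the cup upright on the pad about 3–4 mm from its centre; I handed in at about 24 s with the arm clear, but viewed 11 pictures, one over the limit of 10.

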